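# Drift the splice holes into line and put in the last screw

## Robot

A 7-joint arm with a two-finger parallel gripper is mounted at the origin on a cart in front of the work surface, level with it; the furniture and walls round the work are solid. World frame = base frame: x ahead of the robot, y to its left, z up, the work surface at z = 0. Lengths are in m, angles in rad, forces in N, time in s.
With the tool pointing down it reaches from about 0.4 to 0.875 m from the base axis. Payload 19.3 kg.
Tool frame: the origin (TCP) lies at the very end of the fingers, on their centre line; the grasp point (between the pads) lies 19 mm behind it; z points along the fingers, y is the line along which they close (so a half turn about z gives the same grasp; the last joint's range is limited). The gripper opens to 85 mm and grips with 20 to 120 N. Pads are 22 mm wide; open, the fingers measure 114 mm over their backs; the gripper's body (76 mm by 85 mm) begins 54 mm behind the grasp point. The pads swing forward as they close: fully open they stand 13 mm farther back than shut.
Start: joints at [1.238, 0.521, -0.036, 1.599, 0.021, 1.021, -0.113], TCP at [0.162, -0.604, 0.231] pointing down, gripper open.
Joint ranges: [-2.91, 2.91], [-0.3, 2.13], [-1.5, 1.42], [0.17, 2.43], [-1.26, 4.41], [0.16, 1.93], [-2.52, 2.52]. Speed limits (rad/s): [1.89, 1.89, 2.39, 2.39, 3.01, 3.01, 3.01].

## Interface

Orientations are given as [roll, pitch, yaw] about the fixed x, y, z axes, in that order (R = Rz(yaw) Ry(pitch) Rx(roll)).
In Python, from workcell import bot gives the robot as it stands.
- The arm moves only by the shell command python3 -m crank 'ROWS' [FORCE]. ROWS is a JSON object of lists of equal length, an entry for each row: "travel": the shift along the world's x, y, z in cm, a list of three; "turn": the turn, a rotation vector about the world's x, y, z in degrees, a list of three; "gripper": the closure, from 0 (fully open) to 1 (shut). A call has exactly 5 rows; each row is the pose to reach, as a shift and turn from the pose commanded when the call began; what a row does not reach only later rows make up. A row lasts 1/10 s, in which the tool goes at most 50 mm and 8.59 degrees, less where a joint would pass 70% of its speed; a pose out of reach is approached as far as the arm can. A call with a gripper value outside its range is refused whole. The fingers move at their own pace and stop on an object; FORCE is the grip in N (left out, the last holds). Time passes only in rows, so rows that repeat a pose let the fingers close, or fill a call up. It gives the time, the measured TCP pose, the force, the opening and the grip force at its end, in the units of the state.
- bot.observe(): the state, without advancing time (a new reading comes with each control period).
- bot.grab_frame(name): name is "scene" or "top" or "wrist"; returns a dict with "pixels" (420x560x3 uint8, red, green, blue), "fx", "fy", "cx", "cy" (pixels), "dist" ([k1, k2, p1, p2, k3] as OpenCV has them; the pictures are not rectified), "extrinsics" (4x4, takes a point from world to camera coordinates). Camera axes: x right, y down, z forward; pixel columns grow to the right and rows downward; lengths in m; the calibration is good to about 2 mm. A picture is of the moment at which its call begins. There is no depth.
- bot.job_done(): hands the job in; it is judged then, once.
The state is a dict: "clock": time; "qpos": joint angles; "qd": joint speeds; "joint_efforts": joint torques, N m; "position": TCP position; "tool_rot": TCP orientation; "force": force on the tool from outside, world axes, zero at the start; "moment": the same for the moment, N m; "grip_width": finger opening in m; "finger_force": force on a finger pad.
Only numpy, scipy, OpenCV 4.12 (cv2) and the standard library are available. Lean on these libraries where they do the work, as an engineer would, in place of code of your own. Each camera call takes 0.05 s, during which the arm holds its last target. There are 200 camera calls.

## Task

The last hole in the splice plate and the hole in the steel channel under it are out of line. Put the tapered drift from the wooden block down through both holes and work it down until it bites tight, under a push of about 18 N, and has levered them into line; then swap it for the socket-head screw: screw fully home with its head flat on the plate, drift standing upright in its own hole in the block again. Go by feel: never lean on the drift with much over 20 N or on the screw with more than about 10 N, and leave the other things on the bench where they are.

Things in the scene. Friction and masses are not known exactly. Their poses are not given: they have to be found in the camera images.
- fence: Two steel channels (50 mm wide) end to end on timber bearers, joined by a dark splice plate (46 x 6 mm); fixed. z up, y along the plate to the movable channel's free end. Plate top 80 mm above the bench. Origin on the bench under the nominal place of its empty hole (18 mm); the plate is slotted, the true one lies up to 8 mm off along +-y. Screw heads at y = -65, -125, -160 mm, 18 mm high.
- tail_swing (a joint): Angle of the movable channel about the snug screw 65 mm from the holes. Its own 18 mm hole (8 mm thick web, right under the plate, hollow below) lies under the plate's at 0, and 1 mm to -x of the fence per 0.0154 rad; it starts 7 to 9 mm off, leaving an opening only 9 to 11 mm wide. Swinging it takes 5 to 6 N sideways at the hole; it stays where it is left.
- drift: Tapered steel drift, 146 mm, 0.22 kg, tip down in the block at the start. Origin at the tip's centre, z along it to the handle. Diameter 7 mm at the flat tip, growing 0.18 mm per mm to 20 mm at 72 mm: tight in an 18 mm hole about 61 mm from the tip. Brass ferrule 72 to 82 mm; light wooden handle 24 x 24 mm, flats along x and y, 82 to 142 mm: grip at about 112 mm.
- drift_tip (a point): Centre of the drift's flat tip (the drift's origin).
- bolt: Dark steel socket-head screw, 0.12 kg: shank 16 mm in diameter, 40 mm long, foot chamfered 2 to 3 mm; round head 24 mm wide, 16 mm high with a hex socket. Stands head up in the block at the start. Origin at the centre of the foot, z along the shank to the head.
- bolt_seat (a point): Centre of the underside of the screw's head, 40 mm above its foot.
- bolt_foot (a point): Centre of the screw's foot (its origin).
- block: Dark hardwood block, fixed, 150 (x) x 62 (y) x 62 (z) mm, origin under its centre. Vertical holes at x = -42 mm (drift: right through, 18.8 mm wide, the lowest 20 mm 13 mm wide; tip on the bench) and x = +42 mm (screw: 18 mm wide, its head rests on the block's top). The flats of the drift's handle lie along the block's x and y at the start.
- drift_home (a point): Centre of the drift's hole in the block, at bench level, where the drift's tip stands.
- block_top (a point): Centre of the block's top face, 62 mm above the bench.
- spanner_17: open-end spanner, 40 x 211 x 8 mm, lying on the bench behind the splice; leave it alone. Origin at the centre of its underside.
- wedge_1: light wooden wedge, 28 x 110 x 18 mm, lying in front of the splice; leave it alone. Origin at the centre of its underside.
- spacer_1: dark spacer ring, 56 mm wide, 12 mm high, in front of the block; leave it alone. Origin at the centre of its underside.
- cutter_red: red round cutter head, 95 mm wide, 40 mm high, at the back left; leave it alone. Origin at the centre of its underside.
Not all that is in view belongs to the job. There is more than one size of the bolt; the job needs the smallest.

How it is judged:
On the way, in this order (a step that is already met when the one before it is completed fails the run):
1. the drift's tip is down in both holes while they are still out of line (more than 4 mm) (z of drift_tip in the frame of fence between 0.005 and 0.071 m and horizontal distance between drift_tip and fence below 0.016 m and value of joint tail_swing above 0.0615 rad), for 0.1 s.
2. the drift is worked down (tip more than 54 mm below the plate's top) until it bites with more than 25 N in the holes, and they are in line within 1.2 mm (z of drift_tip in the frame of fence below 0.026 m and horizontal distance between drift_tip and fence below 0.016 m and value of joint tail_swing between -0.0185 and 0.0185 rad and contact force between drift and fence above 25 N), for 0.2 s.
At the end, for the whole second after the job is handed in: The screw rests in both holes, head on the plate within 2 mm, upright within 0.07 rad; the holes are in line within 2.2 mm; the drift stands in its own hole in the block, tip within 12 mm of the bench and 8 mm of the hole's axis, upright within 0.12 rad; both at rest (value of joint tail_swing between -0.034 and 0.034 rad and z of bolt_seat in the frame of fence between 0.078 and 0.082 m and horizontal distance between bolt_seat and fence below 0.011 m and horizontal distance between bolt_foot and fence below 0.012 m and angle between bolt's own z axis and vertical below 0.07 rad and linear speed of each of bolt, drift below 0.02 m/s and horizontal distance between drift_tip and drift_home below 0.008 m and height (world z) of drift_tip below 0.012 m and angle between drift's own z axis and vertical below 0.12 rad); the robot touches nothing.
It fails at once if the drift is pressed against the plate or channel with more than 60 N (contact force between drift and fence above 60 N).
It fails at once if the screw is pressed against the plate or channel with more than 28 N (contact force between bolt and fence above 28 N).
It fails at once if a bystander (spanner, wedge, spacer ring, cutter head) is moved more than 15 mm (distance of any of spanner_17, wedge_1, spacer_1, cutter_red from where it was at the start of the episode above 0.015 m).
It also fails if it takes over 72 s, if anything falls off the work surface, if the arm or the gripper's body presses on something with over 40 N, if the wrist force passes 120 N, or if a joint passes its speed limit or range.

## Working session

There is one attempt and no reset: what is moved stays moved. The work goes in short steps, Python scripts to look and compute and a shell command to move; the robot and the scene stay as the last step left them, time stands still between calls to the robot, and variables do not carry over. Pictures are saved under pics/ and viewed, at most 10 in all, crops included, and the job is handed in when it is done.

```bash
ls; mkdir -p pics
cat > h.py <<'E'
import numpy as np, cv2
from workcell import bot
def grab(name, fn=None):
    f=bot.grab_frame(name)
    if fn: cv2.imwrite('pics/'+fn, f['pixels'][:,:,::-1])
    return f
def K(f): return np.array([[f['fx'],0,f['cx']],[0,f['fy'],f['cy']],[0,0,1.]])
def ray(f,uv):
    p=cv2.undistortPoints(np.array([[uv]],float),K(f),np.array(f['dist'],float))[0,0]
    E=np.array(f['extrinsics']);R=E[:3,:3];t=E[:3,3]
    return -R.T@t, R.T@np.array([p[0],p[1],1.])
def at_z(f,uv,z):
    c,d=ray(f,uv); return c+d*(z-c[2])/d[2]
def proj(f,P):
    E=np.array(f['extrinsics']);r=cv2.Rodrigues(E[:3,:3])[0]
    return cv2.projectPoints(np.array(P,float).reshape(-1,3),r,E[:3,3],K(f),np.array(f['dist'],float))[0][:,0]
E
python3 - <<'E'
from h import *
import pickle
a=grab('scene','s0.png');b=grab('top','t0.png')
pickle.dump((a,b),open('f0.pkl','wb'))
print(bot.observe())
for f in(a,b):
    c,_=ray(f,(280,210));print(c, f['fx'])
E
```

```text
pics
{'clock': 0.1, 'qpos': array([ 1.23783347,  0.52195872, -0.03630124,  1.59992065,  0.02123405,
        1.02108614, -0.11282686]), 'qd': array([-4.08046307e-04, -1.40103524e-03, -7.13439529e-05,  4.51040581e-05,
        5.54597190e-04, -6.03437889e-04, -9.66669046e-04]), 'joint_efforts': array([ 5.01204675e-03, -9.28480840e+01,  1.98430829e+00, -3.70530975e+01,
        1.81387388e-02,  5.34345978e-03,  1.42270474e-04]), 'position': array([ 0.16221521, -0.60328999,  0.23079177]), 'tool_rot': array([-3.14061123e+00,  1.09575623e-04,  2.62719618e-01]), 'force': array([-0.49173965,  0.39291272,  0.02834318]), 'moment': array([ 0.04021122,  0.01062628, -0.01707932]), 'finger_force': 0.0, 'grip_width': 0.08558817890511347}
[0.0821841  0.61816777 0.45197897] 415.4542840894355
[0.40185034 0.02135363 1.12074633] 479.1732464523506
```

View pics/s0.png

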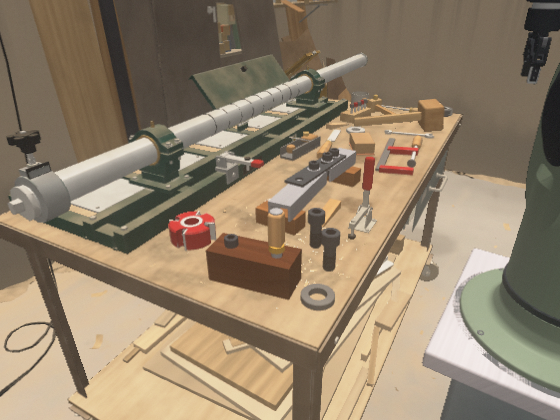

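View pics/t0.png

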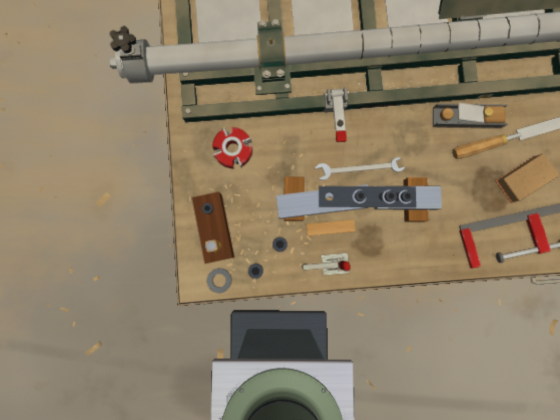

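The scene view shows the block with the screw (230,240) and drift (277,230), the splice behind it, and two larger decoy bolts. In the top view the block is at (212,228), the screw at (208,208), the drift at (211,246) and the plate hole near (329,197). I'll enlarge the top view.

Run:
```python
import pickle,cv2
a,b=pickle.load(open('f0.pkl','rb'))
p=b['pixels'][:,:,::-1]
A=cv2.resize(p[180:270,185:265],None,fx=5,fy=5,interpolation=cv2.INTER_CUBIC)
B=cv2.resize(p[165:225,270:450],None,fx=4.4,fy=4.4,interpolation=cv2.INTER_CUBIC)
import numpy as np
C=np.zeros((600,800,3),np.uint8)
C[:264,:792]=B[:264,:792]
A=cv2.resize(p[188:270,188:268],None,fx=4,fy=4,interpolation=cv2.INTER_CUBIC)
C[270:270+328,:320]=A
D=cv2.resize(a['pixels'][195:300,195:315,::-1],None,fx=3.1,fy=3.1,interpolation=cv2.INTER_CUBIC)
C[270:270+D.shape[0],400:400+D.shape[1]]=D
cv2.imwrite('pics/c0.png',C)
```

```text
(no output)
```

View pics/c0.png

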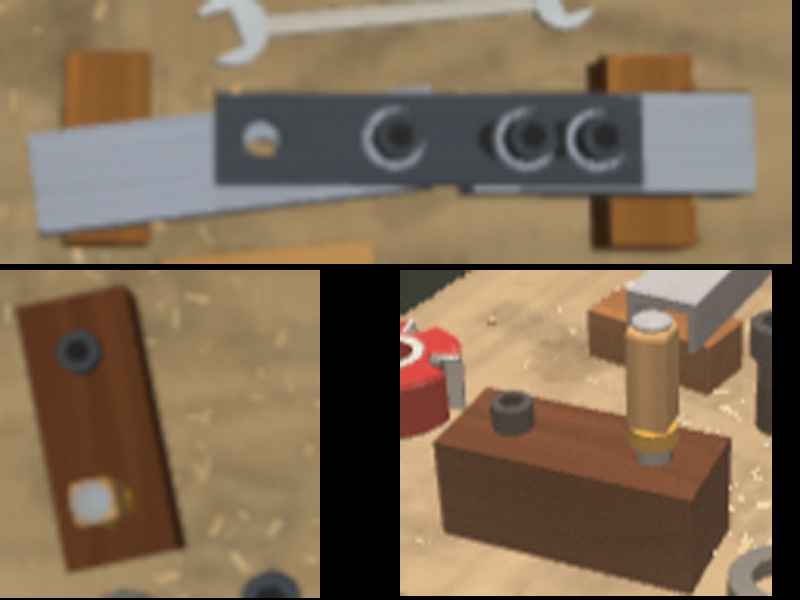

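Run:
```python
from h import *
import pickle
a,b=pickle.load(open('f0.pkl','rb'))
B=lambda x,y:(270+(x+.5)/4.4-.5,165+(y+.5)/4.4-.5)
A=lambda x,y:(188+(x+.5)/4-.5,188+(y+.5)/4-.5)
np.set_printoptions(precision=4,suppress=True)
print('plate',[at_z(b,B(*q),.08)[:2] for q in[(216,94),(642,96),(641,186),(215,185)]])
print('hole',at_z(b,B(262,139),.08))
print('heads',[at_z(b,B(*q),.098)[:2] for q in[(395,137),(525,137),(597,137)]])
print('tail corners',[at_z(b,B(*q),.074)[:2] for q in[(29,134),(41,233)]])
print('block',[at_z(b,A(*q),.062)[:2] for q in[(18,38),(124,18),(180,280),(68,302)]])
print('bolt',at_z(b,A(79,82),.078),'drift',at_z(b,A(93,232),.146))
# scene view: bolt head top, drift top, in crop 400,270 scale3.1 origin 195,195
S=lambda x,y:(195+(x-400+.5)/3.1-.5,195+(y-270+.5)/3.1-.5)
print('scene bolt',at_z(a,S(513,398),.078),'drift',at_z(a,S(654,320),.146))
print('scene blk',[at_z(a,S(*q),.062) for q in[(488,388),(437,440),(694,499),(729,438)]])
```

```text
plate [array([ 0.5383, -0.0789]), array([ 0.5383, -0.2898]), array([ 0.4936, -0.2881]), array([ 0.4929, -0.0782])]
hole [ 0.5159 -0.1016  0.08  ]
heads [array([ 0.5153, -0.1642]), array([ 0.5156, -0.2273]), array([ 0.5158, -0.2621])]
tail corners [array([0.5185, 0.014 ]), array([0.469 , 0.0078])]
block [array([0.5142, 0.2004]), array([0.5257, 0.1419]), array([0.3815, 0.1087]), array([0.3694, 0.1696])]
bolt [0.4886 0.164  0.078 ] drift [0.407 0.146 0.146]
scene bolt [0.4899 0.1632 0.078 ] drift [0.4039 0.1499 0.146 ]
scene blk [array([0.5268, 0.1431, 0.062 ]), array([0.5144, 0.2002, 0.062 ]), array([0.3676, 0.1691, 0.062 ]), array([0.3817, 0.1116, 0.062 ])]
```

Block yaw is about 0.218 rad with the drift hole at (0.4066, 0.1461), and the two views agree. The screw is at (0.4886, 0.1643) and the plate hole at (0.516, -0.1015). The channel hole is off toward -x. I'll travel to above the drift.

```bash
python3 -m crank '{"travel":[[3.5,3.5,0],[7,7,1],[10.5,10.5,2],[14,14,3],[17.5,17.5,3]],"turn":[[0,0,0],[0,0,0],[0,0,0],[0,0,0],[0,0,0]],"gripper":[0.2,0.2,0.2,0.2,0.2]}' 60
python3 -m crank '{"travel":[[2.5,4,0],[5,8,0],[7.5,12,0],[10,16,0],[11,20,0]],"turn":[[0,0,-2.5],[0,0,-2.5],[0,0,-2.5],[0,0,-2.5],[0,0,-2.5]],"gripper":[0.2,0.2,0.2,0.2,0.2]}'
python3 -m crank '{"travel":[[0,5,0],[0,10,0],[0,15,0],[0,20,0],[0,22,0]],"turn":[[0,0,0],[0,0,0],[0,0,0],[0,0,0],[0,0,0]],"gripper":[0.2,0.2,0.2,0.2,0.2]}'
```

```text
clock: 0.6
position: [0.3379, -0.428, 0.2623]
tool_rot: [3.14, -0.001, 0.262]
force: [1.2, -0.9, -1.2]
grip_width: 0.0685
finger_force: 0.0
clock: 1.1
position: [0.4482, -0.227, 0.2611]
tool_rot: [-3.141, -0.0, 0.22]
force: [-0.1, -1.3, -0.0]
grip_width: 0.0682
finger_force: 0.0
clock: 1.6
position: [0.4462, -0.005, 0.2614]
tool_rot: [-3.141, -0.0, 0.224]
force: [0.3, -1.5, -0.4]
grip_width: 0.0688
finger_force: 0.0
```

```bash
python3 -m crank '{"travel":[[-1.5,5,0],[-3,10,0],[-4,15.1,0],[-4,15.1,0],[-4,15.1,0]],"turn":[[0,0,0],[0,0,0],[0,0,0],[0,0,0],[0,0,0]],"gripper":[0.2,0.2,0.2,0.2,0.2]}'
python3 - <<'E'
from h import *
f=grab('wrist','w1.png'); print(bot.observe()['position'],bot.observe()['qpos'][6])
print(proj(f,[[.4066,.1461,.146],[.4066,.1461,.072],[.4886,.1643,.078]]))
E
```

```text
clock: 2.1
position: [0.4062, 0.1429, 0.2612]
tool_rot: [-3.141, 0.0, 0.222]
force: [0.5, -0.5, -0.1]
grip_width: 0.0682
finger_force: 0.0
[0.4065744  0.14151908 0.26111332] -1.9324409619907246
[[274.29734616 202.99860432]
 [275.3550511  182.2280461 ]
 [275.3803582   94.967892  ]]
```

View pics/w1.png

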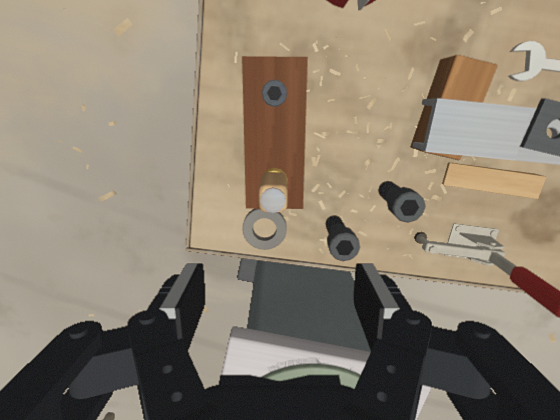

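The drift's top is at (273,200), within 3 px of the prediction of (274,203), so I'll descend and grip.

```bash
python3 -m crank '{"travel":[[-0.1,0.35,-4],[-0.1,0.35,-8],[-0.1,0.35,-12],[-0.1,0.35,-15],[-0.1,0.35,-16.8]],"turn":[[0,0,0],[0,0,0],[0,0,0],[0,0,0],[0,0,0]],"gripper":[0.2,0.2,0.2,0.2,0.2]}'
python3 -m crank '{"travel":[[0,0,0],[0,0,0],[0,0,0],[0,0,0],[0,0,0]],"turn":[[0,0,0],[0,0,0],[0,0,0],[0,0,0],[0,0,0]],"gripper":[0.5,0.8,0.8,0.8,0.8]}' 60
python3 -m crank '{"travel":[[0,0,0.5],[0,0,1.5],[0,0,3],[0,0,4.5],[0,0,6]],"turn":[[0,0,0],[0,0,0],[0,0,0],[0,0,0],[0,0,0]],"gripper":[0.8,0.8,0.8,0.8,0.8]}' 80
```

```text
clock: 2.65
position: [0.4052, 0.1432, 0.0911]
tool_rot: [3.141, 0.003, 0.217]
force: [-0.2, -0.8, 0.0]
grip_width: 0.0684
finger_force: 0.0
clock: 3.15
position: [0.4063, 0.1463, 0.0945]
tool_rot: [-3.14, -0.003, 0.219]
force: [-3.5, 7.6, 2.7]
grip_width: 0.0236
finger_force: 57.8
clock: 3.65
position: [0.4058, 0.1449, 0.155]
tool_rot: [3.141, -0.001, 0.219]
force: [-0.3, 0.5, -2.4]
grip_width: 0.0232
finger_force: 78.1
```

```bash
python3 -m crank '{"travel":[[0,0,3],[0,0,5],[0,-2,6],[1,-6,6],[3,-10,6]],"turn":[[0,0,0],[0,0,0],[0,0,0],[0,0,0],[0,0,0]],"gripper":[0.8,0.8,0.8,0.8,0.8]}'
python3 -m crank '{"travel":[[2,-4,0],[5,-8,0],[7,-12,0],[7.5,-14.8,0],[7.5,-14.8,0]],"turn":[[0,0,0],[0,0,0],[0,0,0],[0,0,0],[0,0,0]],"gripper":[0.8,0.8,0.8,0.8,0.8]}'
python3 -m crank '{"travel":[[0,0,-1],[0,0,-2],[0,0,-3],[0,0,-3],[0,0,-3]],"turn":[[0,0,0],[0,0,0],[0,0,0],[0,0,0],[0,0,0]],"gripper":[0.8,0.8,0.8,0.8,0.8]}'
python3 - <<'E'
from h import *
import pickle
w=grab('wrist');s=grab('scene');t=grab('top')
pickle.dump((w,s,t),open('f1.pkl','wb'))
o=bot.observe();print(o['position'],o['tool_rot'],o['force'],o['qpos'][6])
P=np.array([[.5117,-.1015,.12],[.5117,-.1015,.08],[.516,-.1015,.08]])
W=proj(w,P);S=proj(s,P);print(W,S,proj(t,P))
C=np.zeros((600,800,3),np.uint8)
def put(f,c,x0,h=60,k=6):
    u,v=int(c[0]),int(c[1]);u=min(max(u,33),526);v=min(max(v,h//2),420-h//2)
    im=cv2.resize(f['pixels'][max(v-50,0):v+50,max(u-33,0):u+33,::-1],None,fx=6,fy=6,interpolation=cv2.INTER_CUBIC);C[:im.shape[0],x0:x0+im.shape[1]]=im;print(u-33,v-50)
put(w,W[0],0);put(s,S[0],400)
cv2.imwrite('pics/c1.png',C)
E
```

```text
clock: 4.15
position: [0.4353, 0.044, 0.215]
tool_rot: [3.141, -0.002, 0.221]
force: [1.1, -0.1, -1.8]
grip_width: 0.0231
finger_force: 78.1
clock: 4.65
position: [0.5106, -0.1072, 0.2141]
tool_rot: [3.14, -0.0, 0.213]
force: [-1.0, 1.7, -2.6]
grip_width: 0.0231
finger_force: 78.0
clock: 5.15
position: [0.5105, -0.1022, 0.1831]
tool_rot: [-3.141, 0.001, 0.22]
force: [-0.3, 0.2, -1.7]
grip_width: 0.0234
finger_force: 78.0
[ 0.51081923 -0.10256965  0.1835647 ] [ 3.14146391e+00 -3.40070682e-04  2.19414700e-01] [-0.30254997 -0.14012081 -2.53587788] -1.4266152537078218
[[277.11161531 225.30555611]
 [277.46005004 207.17897693]
 [278.67700974 201.97199035]] [[300.79266598 161.90984078]
 [300.51043719 178.9778426 ]
 [298.83730591 178.54987618]] [[331.35821123 196.13225979]
 [329.12199137 198.11979816]
 [329.10755653 196.16176375]]
244 175
267 111
```

View pics/c1.png

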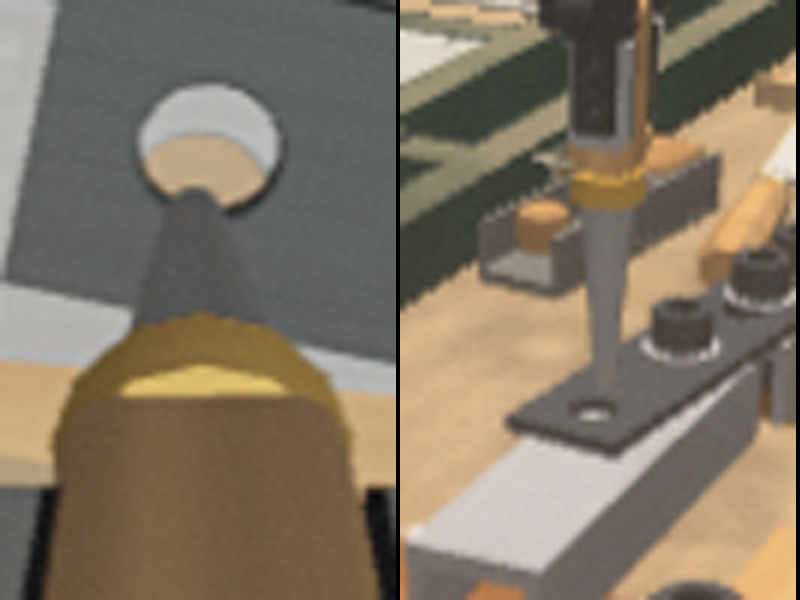

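Run:
```python
from h import *
import pickle
w,s,t=pickle.load(open('f1.pkl','rb'))
np.set_printoptions(precision=4,suppress=True)
W=lambda x,y:(244+(x+.5)/6-.5,175+(y+.5)/6-.5)
S=lambda x,y:(267+(x-400+.5)/6-.5,111+(y+.5)/6-.5)
print('hole w',at_z(w,W(209.5,148),.08),'L/R',[at_z(w,W(*q),.08)[:2] for q in[(138,148),(281,148),(209.5,83),(209.5,213)]],'chan edge',at_z(w,W(205,132),.074))
print('hole s',at_z(s,S(592,411),.08))
print('tip w',at_z(w,W(195,192),.0905),'tip s',at_z(s,S(605,392),.0905))
# triangulate tip
c1,d1=ray(w,W(195,192));c2,d2=ray(s,S(605,392))
A=np.stack([d1,-d2],1);x=np.linalg.lstsq(A,c2-c1,rcond=None)[0];print(c1+d1*x[0],c2+d2*x[1])
```

```text
hole w [ 0.5181 -0.1009  0.08  ] L/R [array([ 0.5161, -0.092 ]), array([ 0.5201, -0.1098]), array([ 0.5264, -0.099 ]), array([ 0.5096, -0.1028])] chan edge [ 0.5184 -0.1002  0.074 ]
hole s [ 0.515  -0.0987  0.08  ]
tip w [ 0.5151 -0.0998  0.0905] tip s [ 0.5076 -0.0954  0.0905]
[ 0.5139 -0.1     0.0864] [ 0.5114 -0.1019  0.0872]
```

Run:
```python
from h import *
import pickle
w,s,t=pickle.load(open('f1.pkl','rb'))
np.set_printoptions(precision=4,suppress=True)
W=lambda x,y:(244+(x+.5)/6-.5,175+(y+.5)/6-.5)
S=lambda x,y:(267+(x-400+.5)/6-.5,111+(y+.5)/6-.5)
for z in(.0865,.0885,.0905): print(z,'tip w',at_z(w,W(194,211),z)[:2],'tip s',at_z(s,S(605,394),z)[:2])
```

```text
0.0865 tip w [ 0.5115 -0.1004] tip s [ 0.5114 -0.1017]
0.0885 tip w [ 0.5121 -0.1003] tip s [ 0.509  -0.0978]
0.0905 tip w [ 0.5127 -0.1002] tip s [ 0.5067 -0.0939]
```

```bash
python3 -m crank '{"travel":[[0.1,0,0],[0.1,0,-0.3],[0.1,0,-0.6],[0.1,0,-0.8],[0.1,0,-1.0]],"turn":[[0,0,0],[0,0,0],[0,0,0],[0,0,0],[0,0,0]],"gripper":[0.8,0.8,0.8,0.8,0.8]}'
```

```text
clock: 5.8
position: [0.5116, -0.1027, 0.173]
tool_rot: [-3.141, 0.0, 0.219]
force: [-0.5, -1.1, -2.4]
grip_width: 0.023
finger_force: 78.0
```

```bash
python3 -m crank '{"travel":[[0,0,-0.2],[0,0,-0.4],[0,0,-0.6],[0,0,-0.6],[0,0,-0.6]],"turn":[[0,0,0],[0,0,0],[0,0,0],[0,0,0],[0,0,0]],"gripper":[0.8,0.8,0.8,0.8,0.8]}'
```

```text
clock: 6.3
position: [0.5117, -0.1027, 0.1673]
tool_rot: [-3.142, -0.0, 0.219]
force: [0.3, 0.8, -2.5]
grip_width: 0.023
finger_force: 78.0
```

```bash
python3 -m crank '{"travel":[[0,0,-0.1],[0,0,-0.2],[0,0,-0.3],[0,0,-0.4],[0,0,-0.4]],"turn":[[0,0,0],[0,0,0],[0,0,0],[0,0,0],[0,0,0]],"gripper":[0.8,0.8,0.8,0.8,0.8]}'
```

```text
clock: 6.8
position: [0.5116, -0.1027, 0.1631]
tool_rot: [-3.141, 0.0, 0.219]
force: [1.0, -0.4, -1.4]
grip_width: 0.0229
finger_force: 78.0
```

```bash
python3 -m crank '{"travel":[[0,0,-0.1],[0,0,-0.2],[0,0,-0.3],[0,0,-0.4],[0,0,-0.4]],"turn":[[0,0,0],[0,0,0],[0,0,0],[0,0,0],[0,0,0]],"gripper":[0.8,0.8,0.8,0.8,0.8]}'
```

```text
clock: 7.3
position: [0.5116, -0.1027, 0.1591]
tool_rot: [-3.141, 0.0, 0.219]
force: [0.5, 0.3, -2.1]
grip_width: 0.0227
finger_force: 78.0
```

```bash
python3 -m crank '{"travel":[[0,0,-0.1],[0,0,-0.2],[0,0,-0.3],[0,0,-0.4],[0,0,-0.5]],"turn":[[0,0,0],[0,0,0],[0,0,0],[0,0,0],[0,0,0]],"gripper":[0.8,0.8,0.8,0.8,0.8]}'
```

```text
clock: 7.8
position: [0.5117, -0.1027, 0.1542]
tool_rot: [-3.142, -0.0, 0.219]
force: [-0.0, -1.2, -0.6]
grip_width: 0.0234
finger_force: 77.9
```

```bash
python3 -m crank '{"travel":[[0,0,-0.1],[0,0,-0.2],[0,0,-0.3],[0,0,-0.4],[0,0,-0.5]],"turn":[[0,0,0],[0,0,0],[0,0,0],[0,0,0],[0,0,0]],"gripper":[0.8,0.8,0.8,0.8,0.8]}'
```

```text
clock: 8.3
position: [0.5118, -0.1028, 0.1494]
tool_rot: [3.141, -0.0, 0.219]
force: [-0.2, -0.8, 5.8]
grip_width: 0.023
finger_force: 78.8
```

```bash
python3 -m crank '{"travel":[[0.01,0,-0.1],[0.02,0,-0.2],[0.03,0,-0.3],[0.04,0,-0.4],[0.04,0,-0.4]],"turn":[[0,0,0],[0,0,0],[0,0,0],[0,0,0],[0,0,0]],"gripper":[0.8,0.8,0.8,0.8,0.8]}'
```

```text
clock: 8.8
position: [0.5122, -0.1028, 0.1453]
tool_rot: [3.141, -0.0, 0.219]
force: [-0.2, -0.1, 1.7]
grip_width: 0.023
finger_force: 78.8
```

```bash
python3 -m crank '{"travel":[[0.01,0,-0.1],[0.02,0,-0.2],[0.03,0,-0.3],[0.04,0,-0.4],[0.04,0,-0.4]],"turn":[[0,0,0],[0,0,0],[0,0,0],[0,0,0],[0,0,0]],"gripper":[0.8,0.8,0.8,0.8,0.8]}'
```

```text
clock: 9.3
position: [0.5125, -0.1027, 0.1412]
tool_rot: [-3.142, -0.0, 0.219]
force: [-0.3, -0.5, 1.8]
grip_width: 0.0236
finger_force: 78.7
```

```bash
python3 -m crank '{"travel":[[0.01,0,-0.1],[0.02,0,-0.2],[0.03,0,-0.3],[0.04,0,-0.4],[0.05,0,-0.5]],"turn":[[0,0,0],[0,0,0],[0,0,0],[0,0,0],[0,0,0]],"gripper":[0.8,0.8,0.8,0.8,0.8]}'
```

```text
clock: 9.8
position: [0.513, -0.1027, 0.1363]
tool_rot: [-3.142, -0.0, 0.219]
force: [-0.3, 0.2, 4.3]
grip_width: 0.0231
finger_force: 78.9
```

```bash
python3 -m crank '{"travel":[[0.01,0,-0.1],[0.02,0,-0.2],[0.03,0,-0.3],[0.04,0,-0.4],[0.05,0,-0.5]],"turn":[[0,0,0],[0,0,0],[0,0,0],[0,0,0],[0,0,0]],"gripper":[0.8,0.8,0.8,0.8,0.8]}'
```

```text
clock: 10.3
position: [0.5134, -0.1025, 0.1313]
tool_rot: [-3.141, 0.0, 0.219]
force: [-1.6, 0.8, 4.0]
grip_width: 0.0229
finger_force: 78.9
```

```bash
python3 -m crank '{"travel":[[0.01,0,-0.1],[0.02,0,-0.2],[0.03,0,-0.3],[0.04,0,-0.4],[0.05,0,-0.5]],"turn":[[0,0,0],[0,0,0],[0,0,0],[0,0,0],[0,0,0]],"gripper":[0.8,0.8,0.8,0.8,0.8]}'
```

```text
clock: 10.8
position: [0.5139, -0.1024, 0.1262]
tool_rot: [-3.141, 0.0, 0.219]
force: [-0.9, 1.4, 5.1]
grip_width: 0.0231
finger_force: 78.9
```

```bash
python3 -m crank '{"travel":[[0.01,0,-0.1],[0.02,0,-0.2],[0.03,0,-0.3],[0.04,0,-0.4],[0.04,0,-0.4]],"turn":[[0,0,0],[0,0,0],[0,0,0],[0,0,0],[0,0,0]],"gripper":[0.8,0.8,0.8,0.8,0.8]}'
```

```text
clock: 11.3
position: [0.5142, -0.1024, 0.1221]
tool_rot: [-3.141, 0.0, 0.219]
force: [0.5, 2.2, 1.2]
grip_width: 0.0233
finger_force: 78.5
```

```bash
python3 -m crank '{"travel":[[0.01,0,-0.1],[0.02,0,-0.2],[0.03,0,-0.3],[0.03,0,-0.3],[0.03,0,-0.3]],"turn":[[0,0,0],[0,0,0],[0,0,0],[0,0,0],[0,0,0]],"gripper":[0.8,0.8,0.8,0.8,0.8]}'
```

```text
clock: 11.8
position: [0.5145, -0.1025, 0.1191]
tool_rot: [-3.141, 0.0, 0.219]
force: [-0.4, 3.3, 0.1]
grip_width: 0.0233
finger_force: 78.5
```

```bash
python3 -m crank '{"travel":[[0.01,0.02,-0.1],[0.02,0.04,-0.2],[0.02,0.05,-0.2],[0.02,0.05,-0.2],[0.02,0.05,-0.2]],"turn":[[0,0,0],[0,0,0],[0,0,0],[0,0,0],[0,0,0]],"gripper":[0.8,0.8,0.8,0.8,0.8]}'
```

```text
clock: 12.3
position: [0.5147, -0.1023, 0.1172]
tool_rot: [-3.142, 0.0, 0.219]
force: [-1.3, 1.4, -0.5]
grip_width: 0.0231
finger_force: 78.7
```

```bash
python3 -m crank '{"travel":[[0,0.02,-0.1],[0.01,0.02,-0.2],[0.01,0.02,-0.2],[0.01,0.02,-0.2],[0.01,0.02,-0.2]],"turn":[[0,0,0],[0,0,0],[0,0,0],[0,0,0],[0,0,0]],"gripper":[0.8,0.8,0.8,0.8,0.8]}'
```

```text
clock: 12.8
position: [0.5149, -0.1021, 0.1152]
tool_rot: [-3.142, 0.0, 0.219]
force: [-1.7, 1.0, -0.3]
grip_width: 0.023
finger_force: 78.6
```

```bash
python3 -m crank '{"travel":[[0,0.01,-0.1],[0,0.01,-0.15],[0,0.01,-0.15],[0,0.01,-0.15],[0,0.01,-0.15]],"turn":[[0,0,0],[0,0,0],[0,0,0],[0,0,0],[0,0,0]],"gripper":[0.8,0.8,0.8,0.8,0.8]}'
```

```text
clock: 13.3
position: [0.515, -0.102, 0.1138]
tool_rot: [3.142, -0.0, 0.219]
force: [-2.2, -0.3, 1.4]
grip_width: 0.0229
finger_force: 78.8
```

```bash
python3 -m crank '{"travel":[[0,0.01,-0.1],[0,0.01,-0.1],[0,0.01,-0.1],[0,0.01,-0.1],[0,0.01,-0.1]],"turn":[[0,0,0],[0,0,0],[0,0,0],[0,0,0],[0,0,0]],"gripper":[0.8,0.8,0.8,0.8,0.8]}'
```

```text
clock: 13.8
position: [0.515, -0.1019, 0.1128]
tool_rot: [3.142, -0.0, 0.219]
force: [-0.7, 0.3, 1.7]
grip_width: 0.023
finger_force: 78.7
```

```bash
python3 -m crank '{"travel":[[0,0,-0.1],[0,0,-0.1],[0,0,-0.1],[0,0,-0.1],[0,0,-0.1]],"turn":[[0,0,0],[0,0,0],[0,0,0],[0,0,0],[0,0,0]],"gripper":[0.8,0.8,0.8,0.8,0.8]}'
```

```text
clock: 14.3
position: [0.5151, -0.1018, 0.1118]
tool_rot: [3.142, -0.0, 0.219]
force: [-1.2, 0.4, 1.7]
grip_width: 0.0228
finger_force: 78.9
```

```bash
python3 -m crank '{"travel":[[0,0,-0.05],[0,0,-0.1],[0,0,-0.1],[0,0,-0.1],[0,0,-0.1]],"turn":[[0,0,0],[0,0,0],[0,0,0],[0,0,0],[0,0,0]],"gripper":[0.8,0.8,0.8,0.8,0.8]}'
```

```text
clock: 14.8
position: [0.5151, -0.1018, 0.1109]
tool_rot: [3.142, -0.0, 0.219]
force: [-2.2, -0.1, 5.5]
grip_width: 0.0233
finger_force: 79.4
```

```bash
python3 -m crank '{"travel":[[-0.01,0,-0.05],[-0.01,0,-0.05],[-0.01,0,-0.05],[-0.01,0,-0.05],[-0.01,0,-0.05]],"turn":[[0,0,0],[0,0,0],[0,0,0],[0,0,0],[0,0,0]],"gripper":[0.8,0.8,0.8,0.8,0.8]}'
```

```text
clock: 15.3
position: [0.5151, -0.1018, 0.1106]
tool_rot: [3.141, -0.001, 0.219]
force: [-2.6, 0.7, 7.4]
grip_width: 0.0229
finger_force: 79.6
```

```bash
python3 -m crank '{"travel":[[0,0,-0.05],[0,0,-0.05],[0,0,-0.05],[0,0,-0.05],[0,0,-0.05]],"turn":[[0,0,0],[0,0,0],[0,0,0],[0,0,0],[0,0,0]],"gripper":[0.8,0.8,0.8,0.8,0.8]}'
```

```text
clock: 15.8
position: [0.5151, -0.1018, 0.1101]
tool_rot: [3.141, -0.001, 0.219]
force: [-1.4, 0.3, 9.4]
grip_width: 0.0232
finger_force: 79.9
```

```bash
python3 -m crank '{"travel":[[0,0,-0.05],[0,0,-0.05],[0,0,-0.05],[0,0,-0.05],[0,0,-0.05]],"turn":[[0,0,0],[0,0,0],[0,0,0],[0,0,0],[0,0,0]],"gripper":[0.8,0.8,0.8,0.8,0.8]}'
```

```text
clock: 16.3
position: [0.5152, -0.1018, 0.1098]
tool_rot: [3.141, -0.001, 0.219]
force: [-3.2, 0.7, 12.6]
grip_width: 0.0231
finger_force: 80.2
```

```bash
python3 -m crank '{"travel":[[0,0,-0.05],[0,0,-0.05],[0,0,-0.05],[0,0,-0.05],[0,0,-0.05]],"turn":[[0,0,0],[0,0,0],[0,0,0],[0,0,0],[0,0,0]],"gripper":[0.8,0.8,0.8,0.8,0.8]}'; python3 -c "
from h import *
print(bot.observe()['force'])"
```

```text
clock: 16.8
position: [0.5152, -0.1018, 0.1094]
tool_rot: [3.141, -0.001, 0.219]
force: [-3.8, 1.0, 16.6]
grip_width: 0.023
finger_force: 80.6
[-3.79229258  0.99175357 16.56915768]
```

```bash
python3 -m crank '{"travel":[[-0.02,0,-0.02],[-0.02,0,-0.02],[-0.02,0,-0.02],[-0.02,0,-0.02],[-0.02,0,-0.02]],"turn":[[0,0,0],[0,0,0],[0,0,0],[0,0,0],[0,0,0]],"gripper":[0.8,0.8,0.8,0.8,0.8]}'
python3 - <<'E'
from h import *
t=grab('top');s=grab('scene')
C=np.zeros((600,800,3),np.uint8)
C[:264,:792]=cv2.resize(t['pixels'][165:225,270:450,::-1],None,fx=4.4,fy=4.4,interpolation=cv2.INTER_CUBIC)
C[270:590,:480]=cv2.resize(s['pixels'][140:220,255:375,::-1],None,fx=4,fy=4,interpolation=cv2.INTER_CUBIC)
cv2.imwrite('pics/c2.png',C)
E
```

```text
clock: 17.3
position: [0.5152, -0.1018, 0.1094]
tool_rot: [3.141, -0.001, 0.219]
force: [-4.2, 1.8, 19.8]
grip_width: 0.0234
finger_force: 80.8
```

View pics/c2.png

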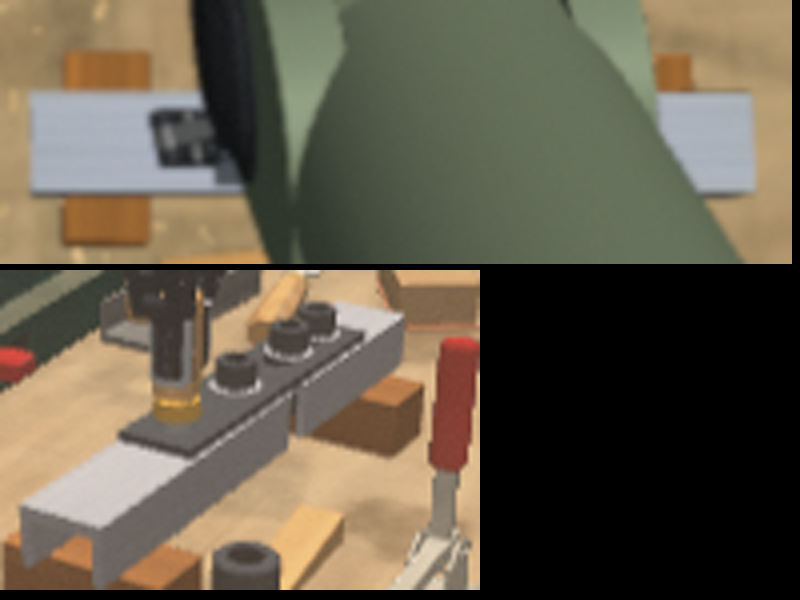

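The channel's edges now run straight on from the fixed channel (rows 91 and 192 at both ends), so the holes are in line with the drift biting under about 20 N. I'll withdraw it straight up.

```bash
python3 -m crank '{"travel":[[0,0,0.1],[0,0,0.2],[0,0,0.4],[0,0,0.7],[0,0,1.0]],"turn":[[0,0,0],[0,0,0],[0,0,0],[0,0,0],[0,0,0]],"gripper":[0.8,0.8,0.8,0.8,0.8]}'
```

```text
clock: 17.9
position: [0.5145, -0.1019, 0.1189]
tool_rot: [-3.142, 0.0, 0.219]
force: [0.3, -0.3, -2.4]
grip_width: 0.0232
finger_force: 79.7
```

```bash
python3 -m crank '{"travel":[[0,0,1],[0,0,2],[0,0,3],[0,0,4],[0,0,5]],"turn":[[0,0,0],[0,0,0],[0,0,0],[0,0,0],[0,0,0]],"gripper":[0.8,0.8,0.8,0.8,0.8]}'
```

```text
clock: 18.4
position: [0.5147, -0.1018, 0.1697]
tool_rot: [3.141, -0.0, 0.219]
force: [1.1, -0.4, -1.7]
grip_width: 0.0232
finger_force: 79.8
```

```bash
python3 -m crank '{"travel":[[0,0,3],[0,0,6],[-0.8,2,7.5],[-2.8,6.5,7.5],[-4.8,11,7.5]],"turn":[[0,0,0],[0,0,0],[0,0,0],[0,0,0],[0,0,0]],"gripper":[0.8,0.8,0.8,0.8,0.8]}'
python3 -m crank '{"travel":[[-2,4.5,0],[-4,9,0],[-5.5,12.5,0],[-6,13.8,0],[-6,13.8,0]],"turn":[[0,0,0],[0,0,0],[0,0,0],[0,0,0],[0,0,0]],"gripper":[0.8,0.8,0.8,0.8,0.8]}'
python3 -m crank '{"travel":[[0,0,-2],[0,0,-4],[0,0,-6],[0,0,-7],[0,0,-7]],"turn":[[0,0,0],[0,0,0],[0,0,0],[0,0,0],[0,0,0]],"gripper":[0.8,0.8,0.8,0.8,0.8]}'
python3 - <<'E'
from h import *
o=bot.observe();print(o['position'],o['tool_rot'])
w=grab('wrist');s=grab('scene')
P=np.array([[.4066,.1461,.08],[.4066,.1461,.062]])
C=np.zeros((600,800,3),np.uint8)
for f,x0 in((w,0),(s,400)):
    u,v=proj(f,P)[0].astype(int);print(u-33,v-50,proj(f,P))
    im=cv2.resize(f['pixels'][v-50:v+50,u-33:u+33,::-1],None,fx=6,fy=6,interpolation=cv2.INTER_CUBIC);C[:,x0:x0+396]=im
cv2.imwrite('pics/c3.png',C)
import pickle;pickle.dump((w,s),open('f3.pkl','wb'))
E
```

```text
clock: 18.9
position: [0.466, 0.009, 0.2445]
tool_rot: [3.141, -0.001, 0.217]
force: [1.6, 2.1, -2.2]
grip_width: 0.0232
finger_force: 79.8
clock: 19.4
position: [0.4059, 0.1481, 0.2443]
tool_rot: [-3.141, -0.001, 0.223]
force: [0.5, -0.3, -2.1]
grip_width: 0.0231
finger_force: 80.0
clock: 19.9
position: [0.4064, 0.1454, 0.173]
tool_rot: [3.141, 0.002, 0.219]
force: [0.2, 0.5, -1.0]
grip_width: 0.0235
finger_force: 80.1
[0.40642281 0.14544274 0.17295041] [3.14120527e+00 1.83746891e-03 2.18516463e-01]
244 162 [[277.0187226  212.33733313]
 [277.16034075 205.23008646]]
244 194 [[277.03094699 244.87354209]
 [277.16112799 253.98338227]]
```

View pics/c3.png

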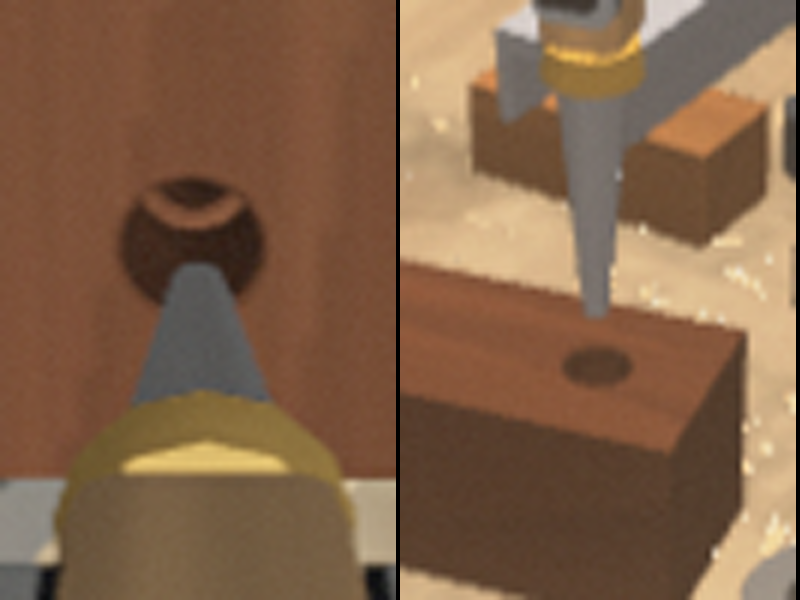

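The tip is directly over the block's hole: hole centre at crop (193,248) in the wrist view, tip vertically above it in the scene view. I'll lower it.

```bash
python3 -m crank '{"travel":[[0,0.03,-1],[0,0.03,-2],[0,0.03,-3],[0,0.03,-4],[0,0.03,-5]],"turn":[[0,0,0],[0,0,0],[0,0,0],[0,0,0],[0,0,0]],"gripper":[0.8,0.8,0.8,0.8,0.8]}'
```

```text
clock: 20.5
position: [0.4065, 0.1465, 0.1226]
tool_rot: [-3.142, 0.0, 0.219]
force: [-0.1, 0.3, -1.9]
grip_width: 0.023
finger_force: 80.1
```

```bash
python3 -m crank '{"travel":[[0,0,-0.5],[0,0,-1.0],[0,0,-1.5],[0,0,-1.8],[0,0,-1.8]],"turn":[[0,0,0],[0,0,0],[0,0,0],[0,0,0],[0,0,0]],"gripper":[0.8,0.8,0.8,0.8,0.8]}'
```

```text
clock: 21.0
position: [0.4066, 0.1465, 0.1053]
tool_rot: [3.142, 0.0, 0.219]
force: [-0.1, 0.5, -1.6]
grip_width: 0.023
finger_force: 80.1
```

```bash
python3 -m crank '{"travel":[[0,0,-0.2],[0,0,-0.4],[0,0,-0.6],[0,0,-0.8],[0,0,-0.8]],"turn":[[0,0,0],[0,0,0],[0,0,0],[0,0,0],[0,0,0]],"gripper":[0.8,0.8,0.8,0.8,0.8]}'
```

```text
clock: 21.5
position: [0.4065, 0.1467, 0.0974]
tool_rot: [-3.141, 0.0, 0.219]
force: [-1.8, 2.3, -3.3]
grip_width: 0.0229
finger_force: 79.7
```

```bash
python3 -m crank '{"travel":[[0,0,-0.1],[0,0,-0.2],[0,0,-0.3],[0,0,-0.3],[0,0,-0.3]],"turn":[[0,0,0],[0,0,0],[0,0,0],[0,0,0],[0,0,0]],"gripper":[0.8,0.8,0.8,0.8,0.8]}'
```

```text
clock: 22.0
position: [0.4065, 0.1468, 0.0946]
tool_rot: [-3.141, 0.0, 0.219]
force: [-5.1, 4.5, 2.9]
grip_width: 0.0233
finger_force: 80.8
```

```bash
python3 -m crank '{"travel":[[0,0,0],[0,0,0],[0,0,0],[0,0,0],[0,0,0]],"turn":[[0,0,0],[0,0,0],[0,0,0],[0,0,0],[0,0,0]],"gripper":[0.6,0.4,0.3,0.3,0.3]}'
python3 -m crank '{"travel":[[0,0,2],[0,0,5],[0,0,8],[2,0.5,9],[5,1,9]],"turn":[[0,0,0],[0,0,0],[0,0,0],[0,0,0],[0,0,0]],"gripper":[0.3,0.3,0.3,0.3,0.3]}'
python3 -m crank '{"travel":[[3.2,0.8,0],[3.2,0.8,0],[3.2,0.8,0],[3.2,0.8,0],[3.2,0.8,0]],"turn":[[0,0,0],[0,0,0],[0,0,0],[0,0,0],[0,0,0]],"gripper":[0.3,0.3,0.3,0.3,0.3]}'
python3 - <<'E'
from h import *
o=bot.observe();print(o['position'],o['tool_rot'],o['qpos'])
w=grab('wrist');s=grab('scene')
P=np.array([[.4886,.1643,.078]])
C=np.zeros((600,800,3),np.uint8)
u,v=proj(w,P)[0].astype(int);print(u-33,v-50,proj(w,P))
C[:,:396]=cv2.resize(w['pixels'][v-50:v+50,u-33:u+33,::-1],None,fx=6,fy=6,interpolation=cv2.INTER_CUBIC)
C[:400,400:800]=cv2.resize(s['pixels'][195:295,205:305,::-1],None,fx=4,fy=4,interpolation=cv2.INTER_CUBIC)
cv2.imwrite('pics/c4.png',C)
E
```

```text
clock: 22.5
position: [0.4067, 0.1464, 0.0946]
tool_rot: [3.142, -0.0, 0.219]
force: [-0.3, 0.0, -0.6]
grip_width: 0.0601
finger_force: 0.0
clock: 23.0
position: [0.4575, 0.1567, 0.1867]
tool_rot: [3.141, -0.003, 0.219]
force: [0.9, -0.3, 0.0]
grip_width: 0.0597
finger_force: 0.0
clock: 23.5
position: [0.4881, 0.1643, 0.1847]
tool_rot: [3.141, 0.0, 0.219]
force: [-0.7, 0.1, 0.7]
grip_width: 0.06
finger_force: 0.0
[0.48810363 0.16432268 0.18466907] [3.14136271e+00 1.64469402e-04 2.19387071e-01] [-0.1159147   0.43446362 -0.42373254  1.9184502   0.2354206   0.83712576
 -2.01498987]
245 156 [[278.07317607 206.84767152]]
```

View pics/c4.png

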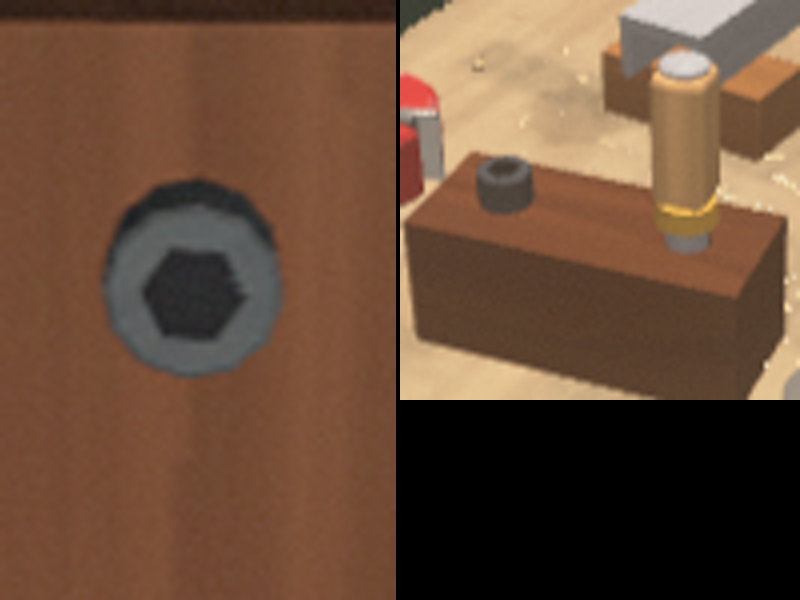

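The drift stands fully home and upright in its hole. The screw head is at wrist crop (193,291), close to where I expected it. I'll pre-close the fingers and descend by feel.

```bash
python3 -m crank '{"travel":[[0.05,0.05,0],[0.05,0.05,-3],[0.05,0.05,-6],[0.05,0.05,-9],[0.05,0.05,-10]],"turn":[[0,0,0],[0,0,0],[0,0,0],[0,0,0],[0,0,0]],"gripper":[0.55,0.55,0.55,0.55,0.55]}'
python3 -m crank '{"travel":[[0,0,-0.4],[0,0,-0.8],[0,0,-1.2],[0,0,-1.5],[0,0,-1.6]],"turn":[[0,0,0],[0,0,0],[0,0,0],[0,0,0],[0,0,0]],"gripper":[0.55,0.55,0.55,0.55,0.55]}'
```

```text
clock: 24.1
position: [0.488, 0.1646, 0.0824]
tool_rot: [3.141, 0.003, 0.219]
force: [0.4, -0.1, 0.9]
grip_width: 0.0382
finger_force: 0.0
clock: 24.6
position: [0.4893, 0.165, 0.0688]
tool_rot: [-3.142, -0.0, 0.219]
force: [-0.9, -0.5, 0.1]
grip_width: 0.0388
finger_force: 0.0
```

```bash
python3 -m crank '{"travel":[[0,0,-0.1],[0,0,-0.2],[0,0,-0.3],[0,0,-0.4],[0,0,-0.4]],"turn":[[0,0,0],[0,0,0],[0,0,0],[0,0,0],[0,0,0]],"gripper":[0.55,0.55,0.55,0.55,0.55]}'
python3 -m crank '{"travel":[[0,0,0],[0,0,0],[0,0,0],[0,0,0],[0,0,0]],"turn":[[0,0,0],[0,0,0],[0,0,0],[0,0,0],[0,0,0]],"gripper":[0.65,0.85,0.85,0.85,0.85]}' 60
```

```text
clock: 25.1
position: [0.4891, 0.165, 0.0645]
tool_rot: [-3.142, 0.0, 0.219]
force: [-0.5, 0.4, 0.2]
grip_width: 0.0386
finger_force: 0.0
clock: 25.6
position: [0.4892, 0.1654, 0.0649]
tool_rot: [-3.141, -0.0, 0.219]
force: [-3.0, 2.4, 7.3]
grip_width: 0.0217
finger_force: 58.4
```

```bash
python3 -m crank '{"travel":[[0,0,0.5],[0,0,2],[0,0,4],[0,0,6],[0,0,8]],"turn":[[0,0,0],[0,0,0],[0,0,0],[0,0,0],[0,0,0]],"gripper":[0.85,0.85,0.85,0.85,0.85]}' 70
python3 -m crank '{"travel":[[0,0,2],[0,0,4],[0,0,6],[0,0,6],[0,0,6]],"turn":[[0,0,0],[0,0,0],[0,0,0],[0,0,0],[0,0,0]],"gripper":[0.85,0.85,0.85,0.85,0.85]}'
```

```text
clock: 26.1
position: [0.489, 0.1648, 0.1456]
tool_rot: [3.141, 0.0, 0.219]
force: [0.2, -0.4, -1.6]
grip_width: 0.0211
finger_force: 69.0
clock: 26.6
position: [0.4891, 0.1647, 0.2045]
tool_rot: [3.141, -0.0, 0.219]
force: [-0.4, -0.4, -2.0]
grip_width: 0.0208
finger_force: 69.1
```

```bash
python3 -m crank '{"travel":[[0.5,-4,0],[1,-8,0],[1.5,-12,0],[2,-16,0],[2.4,-20,0]],"turn":[[0,0,8],[0,0,16],[0,0,24],[0,0,32],[0,0,40]],"gripper":[0.85,0.85,0.85,0.85,0.85]}'
python3 -m crank '{"travel":[[0.2,-3,0],[0.2,-6,0],[0.2,-6.7,0],[0.2,-6.7,-2],[0.2,-6.7,-4]],"turn":[[0,0,8],[0,0,16],[0,0,24],[0,0,32],[0,0,37.5]],"gripper":[0.85,0.85,0.85,0.85,0.85]}'
python3 -m crank '{"travel":[[0,0,-2],[0,0,-3],[0,0,-3.4],[0,0,-3.4],[0,0,-3.4]],"turn":[[0,0,0],[0,0,0],[0,0,0],[0,0,0],[0,0,0]],"gripper":[0.85,0.85,0.85,0.85,0.85]}'
python3 - <<'E'
from h import *
import pickle
w=grab('wrist');s=grab('scene');t=grab('top')
pickle.dump((w,s,t),open('f4.pkl','wb'))
o=bot.observe();print(o['position'],o['tool_rot'],o['force'],o['qpos'][6])
P=np.array([[.515,-.102,.095],[.515,-.102,.08]])
C=np.zeros((600,800,3),np.uint8)
for f,x0 in((w,0),(s,400)):
    u,v=proj(f,P)[0].astype(int);u=min(max(u,33),527);v=min(max(v,50),370);print(u-33,v-50,proj(f,P))
    C[:,x0:x0+396]=cv2.resize(f['pixels'][v-50:v+50,u-33:u+33,::-1],None,fx=6,fy=6,interpolation=cv2.INTER_CUBIC)
cv2.imwrite('pics/c5.png',C)
E
```

```text
clock: 27.1
position: [0.5126, -0.0367, 0.2036]
tool_rot: [-3.14, 0.001, 0.923]
force: [0.1, -0.2, -0.3]
grip_width: 0.0209
finger_force: 69.1
clock: 27.6
position: [0.5147, -0.1025, 0.1632]
tool_rot: [-3.141, -0.0, 1.576]
force: [-0.3, -0.7, -2.1]
grip_width: 0.021
finger_force: 69.1
clock: 28.1
position: [0.5155, -0.1019, 0.1311]
tool_rot: [3.141, 0.0, 1.572]
force: [-0.8, 0.3, 0.6]
grip_width: 0.0212
finger_force: 69.1
[ 0.51545686 -0.10208507  0.13120298] [3.14065734e+00 3.53178315e-04 1.57164490e+00] [-0.04750908  0.18134496 -1.56828264] -0.3397560156851137
243 191 [[276.6488429  241.42625523]
 [276.77055447 231.89791672]]
266 122 [[299.43917525 172.2662463 ]
 [299.34413692 178.57133784]]
```

View pics/c5.png

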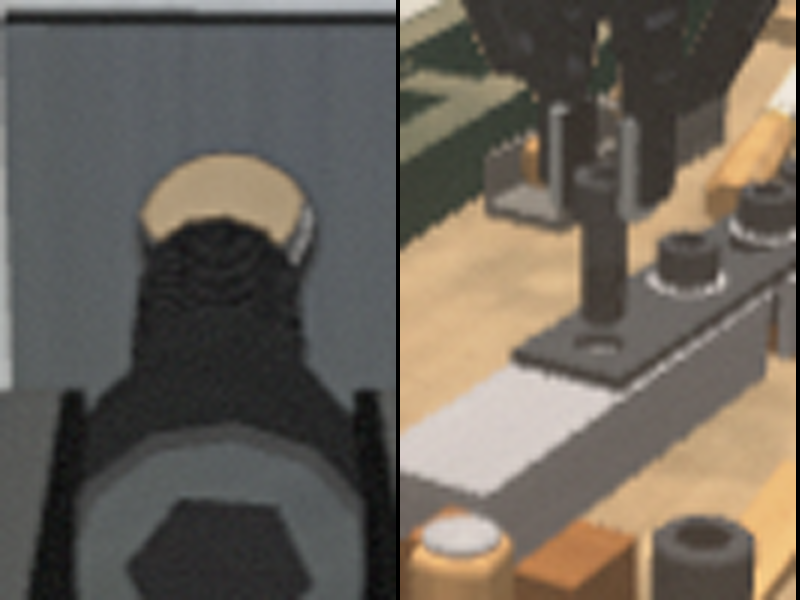

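The screw hangs upright over the hole. Its axis is about 0.6 mm toward -x of the hole centre (crop x 222 vs 228), and it is centred in y. I'll nudge it +x and lower it by feel.

```bash
python3 -m crank '{"travel":[[0.06,0,-0.2],[0.06,0,-0.5],[0.06,0,-0.8],[0.06,0,-1.0],[0.06,0,-1.0]],"turn":[[0,0,0],[0,0,0],[0,0,0],[0,0,0],[0,0,0]],"gripper":[0.85,0.85,0.85,0.85,0.85]}'
```

```text
clock: 28.75
position: [0.5157, -0.1019, 0.1203]
tool_rot: [-3.141, -0.0, 1.572]
force: [0.2, -1.0, -2.2]
grip_width: 0.0212
finger_force: 69.1
```

```bash
python3 -m crank '{"travel":[[0,0,-0.1],[0,0,-0.2],[0,0,-0.3],[0,0,-0.3],[0,0,-0.3]],"turn":[[0,0,0],[0,0,0],[0,0,0],[0,0,0],[0,0,0]],"gripper":[0.85,0.85,0.85,0.85,0.85]}'
```

```text
clock: 29.25
position: [0.5158, -0.102, 0.1176]
tool_rot: [3.142, -0.0, 1.572]
force: [0.6, 0.7, -2.5]
grip_width: 0.0206
finger_force: 69.0
```

```bash
python3 -m crank '{"travel":[[0,0,-0.1],[0,0,-0.2],[0,0,-0.2],[0,0,-0.2],[0,0,-0.2]],"turn":[[0,0,0],[0,0,0],[0,0,0],[0,0,0],[0,0,0]],"gripper":[0.85,0.85,0.85,0.85,0.85]}'
```

```text
clock: 29.75
position: [0.5157, -0.102, 0.1156]
tool_rot: [-3.142, -0.0, 1.572]
force: [0.3, 0.1, -1.9]
grip_width: 0.0211
finger_force: 69.0
```

```bash
python3 -m crank '{"travel":[[0,0,-0.1],[0,0,-0.2],[0,0,-0.2],[0,0,-0.2],[0,0,-0.2]],"turn":[[0,0,0],[0,0,0],[0,0,0],[0,0,0],[0,0,0]],"gripper":[0.85,0.85,0.85,0.85,0.85]}'
```

```text
clock: 30.25
position: [0.5157, -0.102, 0.1136]
tool_rot: [-3.142, -0.0, 1.572]
force: [0.3, 1.3, -2.5]
grip_width: 0.0209
finger_force: 69.0
```

```bash
python3 -m crank '{"travel":[[0,0,-0.1],[0,0,-0.2],[0,0,-0.3],[0,0,-0.3],[0,0,-0.3]],"turn":[[0,0,0],[0,0,0],[0,0,0],[0,0,0],[0,0,0]],"gripper":[0.85,0.85,0.85,0.85,0.85]}'
```

```text
clock: 30.75
position: [0.5157, -0.102, 0.1105]
tool_rot: [-3.141, -0.0, 1.572]
force: [0.8, 0.9, -1.6]
grip_width: 0.0207
finger_force: 69.0
```

```bash
python3 -m crank '{"travel":[[0,0,-0.1],[0,0,-0.2],[0,0,-0.3],[0,0,-0.4],[0,0,-0.4]],"turn":[[0,0,0],[0,0,0],[0,0,0],[0,0,0],[0,0,0]],"gripper":[0.85,0.85,0.85,0.85,0.85]}'
```

```text
clock: 31.25
position: [0.5157, -0.102, 0.1064]
tool_rot: [-3.141, -0.0, 1.572]
force: [0.9, 1.8, -1.9]
grip_width: 0.0208
finger_force: 69.0
```

```bash
python3 -m crank '{"travel":[[0,0,-0.3],[0,0,-0.6],[0,0,-0.9],[0,0,-1.2],[0,0,-1.2]],"turn":[[0,0,0],[0,0,0],[0,0,0],[0,0,0],[0,0,0]],"gripper":[0.85,0.85,0.85,0.85,0.85]}'
```

```text
clock: 31.75
position: [0.5156, -0.1019, 0.0941]
tool_rot: [-3.141, -0.0, 1.572]
force: [1.8, 2.6, -3.0]
grip_width: 0.0206
finger_force: 69.0
```

```bash
python3 -m crank '{"travel":[[0,0,-0.2],[0,0,-0.4],[0,0,-0.6],[0,0,-0.8],[0,0,-0.8]],"turn":[[0,0,0],[0,0,0],[0,0,0],[0,0,0],[0,0,0]],"gripper":[0.85,0.85,0.85,0.85,0.85]}'
```

```text
clock: 32.25
position: [0.5158, -0.1019, 0.0863]
tool_rot: [-3.142, -0.0, 1.572]
force: [3.4, 3.6, -2.2]
grip_width: 0.0212
finger_force: 69.0
```

```bash
python3 -m crank '{"travel":[[0,0,-0.05],[0,0,-0.1],[0,0,-0.15],[0,0,-0.2],[0,0,-0.2]],"turn":[[0,0,0],[0,0,0],[0,0,0],[0,0,0],[0,0,0]],"gripper":[0.85,0.85,0.85,0.85,0.85]}'
```

```text
clock: 32.75
position: [0.5159, -0.1019, 0.0846]
tool_rot: [3.141, -0.0, 1.572]
force: [1.9, 5.7, 0.2]
grip_width: 0.0207
finger_force: 69.1
```

```bash
python3 -m crank '{"travel":[[0.02,0.03,0],[0.02,0.05,-0.05],[0.02,0.05,-0.1],[0.02,0.05,-0.1],[0.02,0.05,-0.1]],"turn":[[0,0,0],[0,0,0],[0,0,0],[0,0,0],[0,0,0]],"gripper":[0.85,0.85,0.85,0.85,0.85]}'
```

```text
clock: 33.25
position: [0.5158, -0.1017, 0.0835]
tool_rot: [-3.141, 0.0, 1.572]
force: [1.2, 1.7, -1.1]
grip_width: 0.021
finger_force: 69.1
```

```bash
python3 -m crank '{"travel":[[0,0.02,-0.05],[0,0.02,-0.1],[0,0.02,-0.1],[0,0.02,-0.1],[0,0.02,-0.1]],"turn":[[0,0,0],[0,0,0],[0,0,0],[0,0,0],[0,0,0]],"gripper":[0.85,0.85,0.85,0.85,0.85]}'
```

```text
clock: 33.75
position: [0.5159, -0.1016, 0.0829]
tool_rot: [-3.141, 0.001, 1.572]
force: [-2.6, 0.8, 8.4]
grip_width: 0.0211
finger_force: 70.5
```

The 8.4 N reading at z = 0.083 m means the head is on the plate. I'll release, retreat and check.

```bash
python3 -m crank '{"travel":[[0,0,0.05],[0,0,0.05],[0,0,0.05],[0,0,0.05],[0,0,0.05]],"turn":[[0,0,0],[0,0,0],[0,0,0],[0,0,0],[0,0,0]],"gripper":[0.65,0.55,0.5,0.5,0.5]}'
python3 -m crank '{"travel":[[0,0,1],[0,0,3],[0,0,6],[0,0,9],[0,0,12]],"turn":[[0,0,0],[0,0,0],[0,0,0],[0,0,0],[0,0,0]],"gripper":[0.5,0.5,0.5,0.5,0.5]}'
python3 -m crank '{"travel":[[-4,-4,0],[-6,-8,0],[-8,-12,0],[-8,-16,0],[-8,-20,0]],"turn":[[0,0,0],[0,0,0],[0,0,0],[0,0,0],[0,0,0]],"gripper":[0.5,0.5,0.5,0.5,0.5]}'
python3 - <<'E'
from h import *
t=grab('top');s=grab('scene')
C=np.zeros((600,800,3),np.uint8)
C[:264,:792]=cv2.resize(t['pixels'][165:225,270:450,::-1],None,fx=4.4,fy=4.4,interpolation=cv2.INTER_CUBIC)
C[270:590,:480]=cv2.resize(s['pixels'][140:220,255:375,::-1],None,fx=4,fy=4,interpolation=cv2.INTER_CUBIC)
C[270:590,490:790]=cv2.resize(s['pixels'][195:275,225:300,::-1],None,fx=4,fy=4,interpolation=cv2.INTER_CUBIC)
cv2.imwrite('pics/c6.png',C)
E
```

```text
clock: 34.25
position: [0.5159, -0.1014, 0.083]
tool_rot: [-3.141, 0.0, 1.572]
force: [-0.2, -0.0, -0.7]
grip_width: 0.0428
finger_force: 0.0
clock: 34.75
position: [0.5158, -0.1011, 0.205]
tool_rot: [3.141, -0.0, 1.572]
force: [-1.1, -1.5, -0.2]
grip_width: 0.0428
finger_force: 0.0
clock: 35.25
position: [0.4352, -0.3032, 0.2042]
tool_rot: [3.141, 0.001, 1.571]
force: [0.7, 0.1, 1.0]
grip_width: 0.0424
finger_force: 0.0
```

View pics/c6.png

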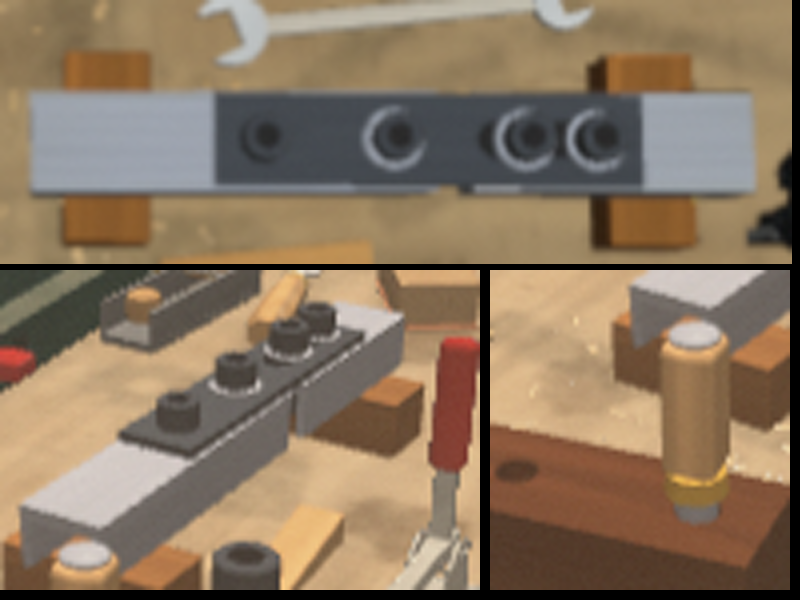

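The screw head lies flat on the plate (scene crop (178,410)). The channel is in line and the drift stands upright in its block, so I'm handing in.

```bash
python3 -c "
from workcell import bot
print(bot.job_done())"
```

```text
the job is handed in; nothing more can be done
None
```

I handed the job in at about 35 s of the 72 s. The drift levered the holes into line under a push of about 20 N, the screw is home with its head flat on the plate, and the drift stands upright in its block. The final pictures show all this, but the hand-in gave no verdict, and I could not read the 25 N bite force directly.

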